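# Clamp the hook carrier in the filing fixture with the eccentric

### The arm

A 6-joint arm with a two-finger parallel gripper is mounted at the origin on the work surface. World frame = base frame: x ahead of the robot, y to its left, z up, the work surface at z = 0. Lengths are in m, angles in rad, forces in N, time in s.
With the tool pointing down it reaches from about 0.35 to 0.975 m from the base axis. Payload 4.9 kg.
Tool frame: the origin (TCP) lies on the front face of the gripper's body, between the roots of the fingers; the fingertips stand ctrl.finger_overhang ahead of it and the grasp point (between the pads) lies 54 mm ahead of it (ctrl.finger_overhang is the distance from the TCP to the fingertips, in m); z points along the fingers, y is the line along which they close (so a half turn about z gives the same grasp; the last joint's range is limited). The gripper opens to 85 mm and grips with 20 to 120 N. Pads are 22 mm wide; open, the fingers measure 114 mm over their backs; the gripper's body (76 mm by 85 mm) begins 54 mm behind the grasp point. The pads swing forward as they close: fully open they stand 13 mm farther back than shut.
Start: joints at [-1.228, 0.053, 1.613, -0, 1.476, -0.119], TCP at [0.278, -0.56, 0.304] pointing down, gripper open.
Joint ranges: [-3.01, 3.01], [-1.01, 2.22], [0.06, 2.58], [-1.02, 4.17], [0.09, 2.62], [-3.14, 3.14]. Speed limits (rad/s): [2.57, 2.57, 3.14, 3.14, 3.14, 3.14].

### API

Orientations are given as a rotation vector (axis times angle).
In Python, from station import ctrl, vision gives the robot as it stands. The module is installed in compiled form; this text tells all that it offers.
- The arm moves only by the tool drive_tool, never from a script. Its argument "rows" is a list of rows, each a list of 2 entries, a list of its own where there are three numbers: the shift along the tool's x, y, z in m, then the turn about the tool's z in rad. A call has 1 to 10 rows; each row shifts and turns the commanded pose from where the row before left it, along the tool's axes as they then stand; what a row does not reach is not made up. A row lasts 1/10 s, in which the tool goes at most 50 mm and 8.59 degrees, less where a joint would pass 70% of its speed; a pose out of reach is approached as far as the arm can. A call with a gripper value outside its range is refused whole. "jaw" is the closure, from 0 (fully open) to 1 (shut), set as the call begins (left out, the last holds). The fingers move at their own pace and stop on an object; "grip_force" is the grip in N (left out, the last holds). Time passes only in rows, so rows that do not move let the fingers close. It gives the time, the measured TCP pose, the force, the opening and the grip force at its end, in the units of the state.
- ctrl.get_obs(): the state, without advancing time (a new reading comes with each control period).
- vision.get_image(name): name is "scene" or "side" or "wrist"; returns a dict with "image" (480x640x3 uint8, blue, green, red), "vertical_fov" (degrees; the focal length in pixels is half the picture's height over the tangent of half this angle, whatever the lens; pixels are square), "cx", "cy" (the principal point, pixels), "R" (3x3) and "t" (3): a world point X has camera coordinates R X + t. Camera axes: x right, y down, z forward; pixel columns grow to the right and rows downward; lengths in m; the calibration is good to about 2 mm. A picture is of the moment at which its call begins. There is no depth.
- ctrl.finish_job(): hands the job in; it is judged then, once.
The state is a dict: "t": time; "q": joint angles; "dq": joint speeds; "effort": joint torques, N m; "tool_pos": TCP position; "tool_rot": TCP orientation; "contact_force": force on the tool from outside, world axes, zero at the start; "wrist_torque": the same for the moment, N m; "opening": finger opening in m; "grip_force": force on a finger pad.
Only numpy, scipy, OpenCV 4.12 (cv2) and the standard library are available. Lean on these libraries where they do the work, as an engineer would, in place of code of your own. Each camera call takes 0.05 s, during which the arm holds its last target. There are 200 camera calls.

### The job

Set the hook carrier down in the filing fixture, between its back fence and the eccentric with the hook bends out over the fence, and push it gently home against the fence and the end stop. Then turn the eccentric's knob clockwise until its lobe bears on the bar and holds it snug, hand-tight but not forced, and let go. Leave the other things on the bench alone.

Things in the scene. Friction and masses are not known exactly. Their poses are not given: they have to be found in the camera images.
- grip (a point): Hook carrier's upright aluminium grip block, 14 mm thick along x, 30 mm along y, 40 mm tall, on the middle of the bar; this point lies on it 40 mm above the bar's underside, 16 mm below the block's top. Best pinched across its 14 mm from above. Axes: x towards the hook bends, y along the bar, z up. Carrier loose, about 0.34 kg.
- bar (a point): Hook carrier: aluminium bar 30 mm (x) by 160 mm (y) by 16 mm high; this point is the centre of its underside, axes as grip. Six 70 mm steel hooks lie across it under two flat straps, bends sticking out 41 mm past its +x side, 16 to 19 mm above the underside; straps and their screws reach 24 mm. It rubs on steel with a coefficient of about 0.5.
- seat (a point): Filing fixture, a dark steel plate bolted down, 150 by 230 mm, its top 12 mm above the bench. This point, on the plate's top, is where the bar's underside centre lies when home, the axes then parallel: x towards the fence, y away from the end stop, z up. The bar meets the fence and the stop there.
- fence (a point): Middle of the straight face of the steel fence, at its top edge: seat x +15 mm, 12 mm above the plate. Fence 170 mm long (y), 16 mm thick; hooks pass over it. Axes as seat.
- stop (a point): Middle of the face of the small steel end stop, at its top edge: seat y -80 mm, 12 mm above the plate, 30 mm wide (x). Axes as seat.
- knob (a point): Black bar knob on the eccentric: 12 mm thick along its x, 46 mm long along y, 30 mm tall; this point is its middle, on the turning axis, 51 mm above the plate's top. Its axes turn with the cam. The axis stands 44.5 mm towards -x (give or take 1.5: the clamp's foot is locked in a slot) and 50 mm towards -y from seat.
- disc (a point): Eccentric cam: a steel disc of radius 28 mm, 3 to 18 mm above the plate; this point is the disc's centre, 7 mm off the turning axis towards the knob's -x side, which is the lobe. Axes as knob.
- cam (a joint): Angle of the eccentric, rad: 0 with the lobe straight away from the fence, growing clockwise from above, stop at 2.9. Starts at 0.3 to 0.7 (5 mm or more of play for the bar); meets the home bar between 1.5 and 2.1. Turns at 0.05 N m, stays where left. Then stiff: 0.01 rad adds about 5 N on the bar, 0.1 N m on the knob. Snug is 0.3 to 0.9 N m (10 to 35 N), self-locking; 1.5 N m is forced.
- file: Flat file with a wooden handle, 265 mm long, on the bench; leave alone. Origin near the root of the blade.
- jar: Glass jar, 60 mm across, 75 mm high, on the bench; leave alone. Origin under its middle.
- oil: White oil bottle, 38 mm across, 110 mm high, on the bench; leave alone. Origin under its middle.
- tray: Red plastic tray of finished hooks, 316 by 232 mm, 34 mm high, fixed. Origin under its middle.
There are look-alikes about, which are no part of the job. There is more than one size of the part that bears grip; the job needs the smaller.

How it is judged:
On the way, in this order (a step that is already met when the one before it is completed fails the run):
1. the carrier is pushed home against fence and stop, the eccentric not yet bearing on it (x of bar in the frame of seat between -0.0025 and 0.002 m and y of bar in the frame of seat between -0.002 and 0.0025 m and z of bar in the frame of seat below 0.002 m and angle between the x axis of bar and the x axis of seat, either way round below 0.035 rad and contact force between cam and carrier below 1 N), for 0.2 s.
2. the lobe of the eccentric bears on the bar (contact force between cam and carrier above 5 N), for 0.2 s.
At the end, for the whole second after the job is handed in: The carrier lies flat on the fixture plate, within 2 mm of the fence and 2.5 mm of the end stop and square to them within 2 degrees, at rest and let go, with the eccentric bearing on it at 5 to 60 N (x of bar in the frame of seat between -0.002 and 0.002 m and y of bar in the frame of seat between -0.002 and 0.0025 m and z of bar in the frame of seat below 0.002 m and angle between the x axis of bar and the x axis of seat, either way round below 0.035 rad and contact force between cam and carrier between 5 and 60 N and linear speed of carrier below 0.01 m/s and contact force between the fingers and carrier below 0.1 N); the robot touches nothing.
It fails at once if the eccentric is forced: it presses on the bar with over 60 N (contact force between cam and carrier above 60 N).
It fails at once if the carrier is pressed or knocked against the fixture with over 70 N while the eccentric does not bear on it (contact force between cam and carrier below 1 N and contact force between carrier and fixture above 70 N).
It fails at once if the file, the jar or the oil bottle is shifted more than 20 mm (distance of any of file, jar, oil from where it was at the start of the episode above 0.02 m).
It also fails if it takes over 70 s, if anything falls off the work surface, if the arm or the gripper's body presses on something with over 40 N, if the wrist force passes 120 N, or if a joint passes its speed limit or range.

## Working session

There is one attempt and no reset: what is moved stays moved. The work goes in short steps, Python scripts to look and compute and a tool call to move; the robot and the scene stay as the last step left them, time stands still between calls to the robot, and variables do not carry over. Pictures are saved under pics/ and viewed, at most 10 in all, crops included, and the job is handed in when it is done.

Besides the shell and the picture viewer there is one more tool, called by a JSON object that holds its "name" and its "arguments", one argument or row to a line. drive_tool: Moves the arm, as the interface text tells. Its arguments: {"type":"object","properties":{"rows":{"type":"array","items":{"type":"array"}},"jaw":{"type":"number"},"grip_force":{"type":"number"}},"required":["rows"]}

```bash
mkdir -p pics
cat > h.py <<'E'
import numpy as np, cv2
from station import ctrl, vision
def get(n,save=None):
    d=vision.get_image(n)
    if save: cv2.imwrite('pics/'+save,d['image'])
    d['f']=240/np.tan(np.radians(d['vertical_fov'])/2)
    return d
def ray(d,u,v,z):
    r=d['R'].T@np.array([(u-d['cx'])/d['f'],(v-d['cy'])/d['f'],1]); o=-d['R'].T@d['t']
    return o+r*(z-o[2])/r[2]
def proj(d,X):
    c=d['R']@np.array(X)+d['t']; return c[:2]/c[2]*d['f']+[d['cx'],d['cy']]
E
python3 - <<'E'
from h import *
np.set_printoptions(precision=4,suppress=True)
for n in('scene','side'):
    d=get(n,n+'0.png'); print(n,-d['R'].T@d['t'],d['R'],d['vertical_fov'])
o=ctrl.get_obs();print(o,ctrl.finger_overhang)
E
```

```text
scene [ 1.3375 -0.0131  0.938 ] [[-0.0959  0.9954 -0.0045]
 [ 0.7333  0.0676 -0.6766]
 [-0.6731 -0.0682 -0.7364]] 52.986477596041716
side [0.488  1.0988 0.9548] [[-0.9997 -0.021  -0.0127]
 [-0.0019  0.5831 -0.8124]
 [ 0.0245 -0.8121 -0.583 ]] 42.51268964829181
{'t': 0.1, 'q': array([-1.228 ,  0.0533,  1.6142, -0.    ,  1.476 , -0.119 ]), 'dq': array([ 0.0014,  0.0001, -0.0026, -0.0009, -0.0002, -0.0002]), 'effort': array([ -0.0001, -39.4907, -37.1362,  -0.0001,   0.004 ,  -0.    ]), 'tool_pos': array([ 0.2783, -0.5591,  0.3028]), 'tool_rot': array([-3.0564, -0.7185,  0.0004]), 'contact_force': array([ 0.0188, -0.2166,  0.7136]), 'wrist_torque': array([-0.0486, -0.0562,  0.0074]), 'grip_force': 0.0, 'opening': 0.08567185841694484} 0.0726
```

View pics/scene0.png

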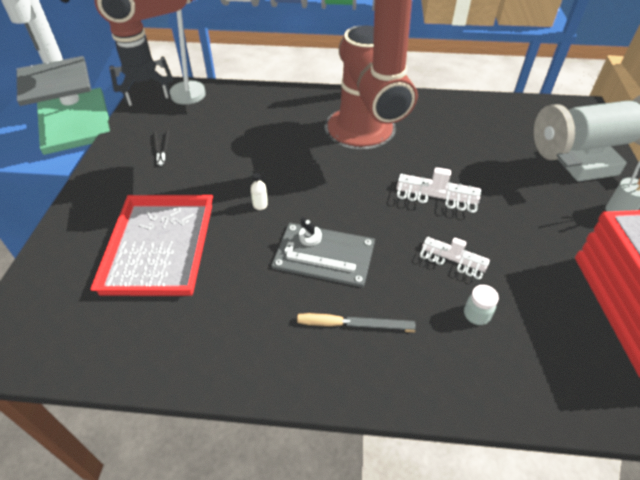

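View pics/side0.png

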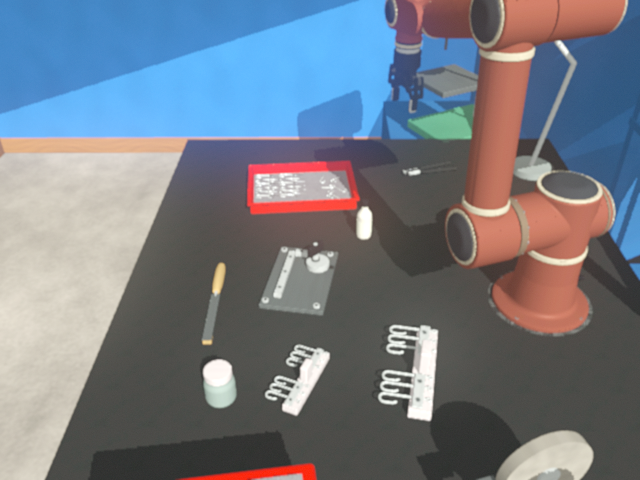

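The scene view shows two look-alike carriers, one at scene (440,188), which is larger, and one at (456,255), which is smaller. In the side view they are at (423,372) and (307,380). The fixture is at scene (325,253), with the knob at (308,228), the fence at (320,260) and the stop near (289,250). The jar is at (481,305), the file at (355,322) and the oil at (259,195). I choose the smaller carrier and check it in a close crop.

Run:
```python
from h import *
a=cv2.imread('pics/scene0.png'); b=cv2.imread('pics/side0.png')
A=cv2.resize(a[210:300,265:385],None,fx=3.3,fy=3.3,interpolation=2); B=cv2.resize(a[225:285,410:500],None,fx=4.4,fy=4.4,interpolation=2)
C=cv2.resize(b[235:320,255:345],None,fx=4.4,fy=3.5,interpolation=2); D=cv2.resize(b[335:425,255:345],None,fx=4.4,fy=3.3,interpolation=2)
f=lambda x:cv2.resize(x,(400,300))
cv2.imwrite('pics/c1.png',np.vstack([np.hstack([f(A),f(B)]),np.hstack([f(C),f(D)])]))
np.set_printoptions(precision=4,suppress=True)
s=get('scene')
for n,u,v,z in[('smallL',421,262,.0),('smallR',488,276,0),('sgrip',459,241,.056),('bigL',397,200,0),('bigR',480,206,0),('pl',286,225,.012),('pl',376,238,.012),('pl',365,284,.012),('pl',272,267,.012),('knob',308,222,.078)]: print(n,ray(s,u,v,z))
```

```text
smallL [0.56   0.1739 0.    ]
smallR [0.5891 0.3337 0.    ]
sgrip [0.5317 0.2583 0.056 ]
bigL [ 0.3409  0.1186 -0.    ]
bigR [0.3441 0.3471 0.    ]
pl [ 0.4763 -0.1767  0.012 ]
pl [0.5007 0.0605 0.012 ]
pl [0.6497 0.036  0.012 ]
pl [ 0.6194 -0.1916  0.012 ]
knob [ 0.5226 -0.1123  0.078 ]
```

View pics/c1.png

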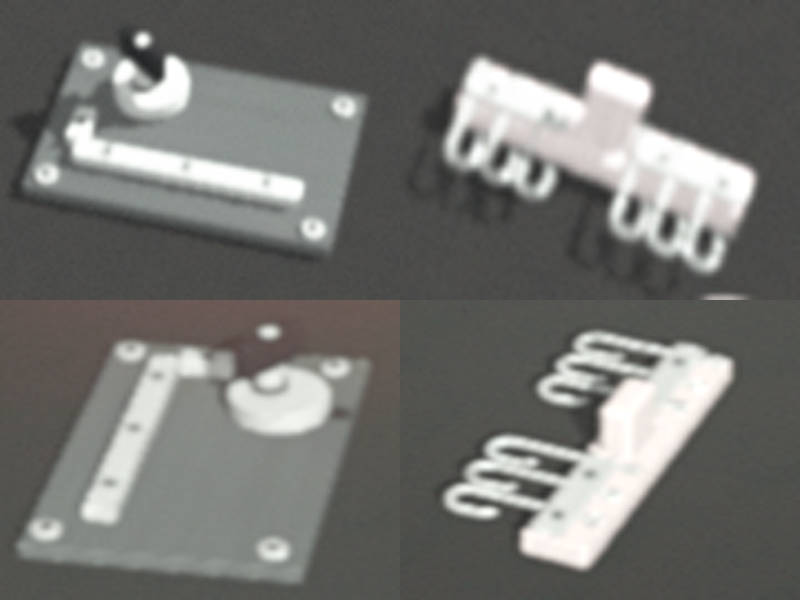

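The crop confirms the choice: the smaller carrier is 162 mm long between its scene end points and the other one 228 mm. The fence (far, +x side) with the stop at its -y end faces the knob and cam. I turn the tool and go over the fixture for a wrist look.

{"name": "drive_tool", "arguments": {
  "rows": [
    [[0, 0, 0], -0.133],
    [[0, 0, 0], -0.133],
    [[0, 0, 0], -0.133],
    [[0, 0, 0], -0.133],
    [[0, 0, 0], -0.133],
    [[0, 0, 0], -0.133],
    [[0, 0, 0], -0.133]
  ],
  "jaw": 0,
  "grip_force": 40
}}

```text
t: 0.85
tool_pos: [0.2784, -0.5593, 0.3034]
tool_rot: [-2.404, -2.021, -0.001]
contact_force: [0.7, -0.2, 0.3]
opening: 0.0854
grip_force: 0.0
```

{"name": "drive_tool", "arguments": {
  "rows": [
    [[0.046, 0.014, 0], 0],
    [[0.046, 0.014, 0], 0],
    [[0.046, 0.014, 0], 0],
    [[0.046, 0.014, 0], 0],
    [[0.046, 0.014, 0], 0],
    [[0.046, 0.014, 0], 0],
    [[0.046, 0.014, 0], 0],
    [[0.046, 0.014, 0], 0],
    [[0.046, 0.014, 0], 0],
    [[0.046, 0.014, 0], 0]
  ]
}}

```text
t: 1.85
tool_pos: [0.4981, -0.1296, 0.3038]
tool_rot: [2.41, 2.015, 0.0]
contact_force: [1.0, -0.3, 0.2]
opening: 0.0857
grip_force: 0.0
```

Run:
```python
from h import *
np.set_printoptions(precision=4,suppress=True)
d=get('wrist','w1.png'); print(-d['R'].T@d['t'],d['R'],d['f']); o=ctrl.get_obs(); print(o['t'],o['tool_pos'],o['tool_rot'],o['q'])
print([proj(d,p) for p in([.52,-.11,.06],[.58,-.07,.012],[.48,-.18,.012],[.5,.06,.012])])
```

```text
[ 0.5099 -0.0661  0.3741] [[ 0.9841 -0.1773 -0.0006]
 [-0.1712 -0.9508  0.2583]
 [-0.0464 -0.2541 -0.9661]] 332.7261244526776
1.9 [ 0.5002 -0.124   0.3037] [-2.402  -2.0208 -0.0078] [-0.3898 -0.2139  1.8646  0.0056  1.4909 -0.2183]
[array([336.6991, 192.832 ]), array([384.6382, 138.9118]), array([309.8476, 253.7758]), array([284.3897,  15.0387])]
```

View pics/w1.png

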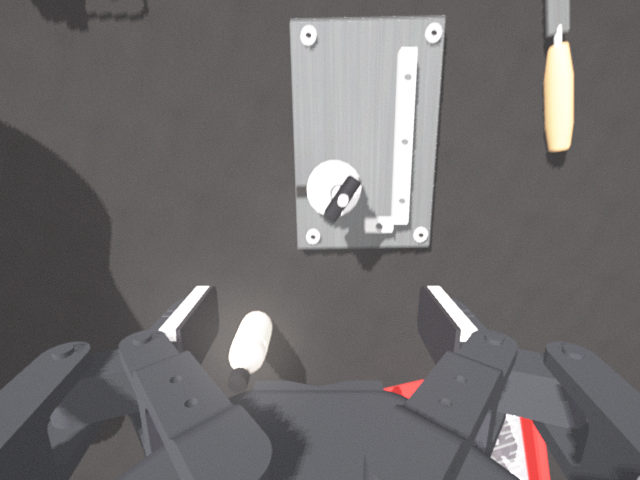

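The wrist view shows the plate spanning (292,18)–(445,247), the fence from (408,47) down to (400,222), the stop at (375,226), and the cam disc around (334,187) with the black knob from (330,215) to (354,182). The oil is at (250,343) and the file at (560,95), both clear. I measure the fixture.

Run:
```python
from h import *
np.set_printoptions(precision=4,suppress=True)
d=get('wrist','w2.png'); g=cv2.cvtColor(d['image'],6); o=ctrl.get_obs(); print(o['t'],o['tool_pos'],o['tool_rot'])
roi=np.zeros_like(g); roi[5:262,285:452]=255
m=((g>75)&(roi>0)).astype('uint8')
m=cv2.morphologyEx(m,cv2.MORPH_CLOSE,np.ones((9,9)))
c=max(cv2.findContours(m,0,2)[0],key=cv2.contourArea); h=cv2.convexHull(c)
q=cv2.approxPolyDP(h,8,True)[:,0]; print('plate px',q.tolist()); print(np.array([ray(d,*p,.012) for p in q]))
for th in (185,205):
    b=((g>th)&(roi>0)).astype('uint8')
    for c in cv2.findContours(b,0,2)[0]:
        if cv2.contourArea(c)>100:
            print(th,cv2.contourArea(c),cv2.minAreaRect(c),cv2.boundingRect(c))
# fence profile: per-row edges at several rows
for r in range(55,236,12):
    print(r,[ (x) for x in g[r,360:420:2]])
```

```text
1.95 [ 0.4991 -0.127   0.3036] [-2.402  -2.0229 -0.0022]
plate px [[451, 5], [451, 261], [285, 261], [285, 5]]
[[ 0.6596  0.0485  0.012 ]
 [ 0.6412 -0.2093  0.012 ]
 [ 0.4534 -0.1766  0.012 ]
 [ 0.5037  0.0756  0.012 ]]
185 249.0 ((333.5946044921875, 244.43243408203125), (18.741485595703125, 20.05667495727539), 9.462321281433105) (326, 233, 19, 22)
185 188.0 ((417.79705810546875, 238.1382293701172), (15.262603759765625, 30.985389709472656), 4.39870548248291) (409, 223, 17, 31)
185 209.5 ((348.5, 209.5), (17.12345314025879, 28.729352951049805), 64.65382385253906) (335, 196, 24, 28)
185 24849.0 ((366.80804443359375, 141.71678161621094), (223.30584716796875, 151.27294921875), 89.25594329833984) (290, 30, 152, 225)
205 143.0 ((310.5, 244.0), (13.435027122497559, 13.435027122497559), 45.0) (304, 237, 14, 15)
205 149.0 ((417.5, 242.5), (13.0, 15.0), 90.0) (410, 236, 16, 14)
205 191.5 ((348.59161376953125, 209.6934356689453), (16.69536590576172, 28.729352951049805), 64.65382385253906) (335, 196, 24, 28)
205 1415.0 ((326.0169372558594, 191.1094512939453), (38.76202392578125, 54.7951240539550
[... 6925 characters left out ...]
184), np.uint8(201), np.uint8(251), np.uint8(255), np.uint8(255), np.uint8(255), np.uint8(255), np.uint8(255), np.uint8(255), np.uint8(255), np.uint8(189), np.uint8(126), np.uint8(171), np.uint8(184), np.uint8(179), np.uint8(180), np.uint8(184)]
235 [np.uint8(123), np.uint8(183), np.uint8(232), np.uint8(232), np.uint8(233), np.uint8(233), np.uint8(234), np.uint8(127), np.uint8(123), np.uint8(120), np.uint8(216), np.uint8(255), np.uint8(255), np.uint8(255), np.uint8(255), np.uint8(254), np.uint8(118), np.uint8(123), np.uint8(122), np.uint8(121), np.uint8(117), np.uint8(123), np.uint8(119), np.uint8(118), np.uint8(157), np.uint8(182), np.uint8(187), np.uint8(180), np.uint8(184), np.uint8(191)]
```

```bash
cat > fx.py <<'E'
from h import *
def fixture(d,verbose=True):
    g=cv2.cvtColor(d['image'],6).astype(float)
    L=[];Rr=[]
    for r in range(75,222,3):
        w=g[r,370:425]; i=np.where(w>205)[0]
        Rr.append((370+i.max()+.5,r)); k=np.where(w>253)[0]; L.append((370+k.min()-.5,r))
    P=[]
    for e in(Rr,L):
        W=np.array([ray(d,u,v,.024)[:2] for u,v in e]); vx,vy,x,y=cv2.fitLine(W.astype('float32'),cv2.DIST_HUBER,0,.01,.01).ravel()
        s=np.sign(vy); P.append((np.array([x,y]),np.array([vx,vy])*s))
    return P
E
python3 - <<'E'
from fx import *
np.set_printoptions(precision=4,suppress=True)
d=get('wrist','w3.png'); g=cv2.cvtColor(d['image'],6); print(ctrl.get_obs()['tool_pos'])
(p,y),(pl,yl)=fixture(d); x=np.array([y[1],-y[0]]); print('y dir deg',np.degrees(np.arctan2(y[1],y[0])),np.degrees(np.arctan2(yl[1],yl[0])),'width',x@(p-pl))
# fence far/near ends along 3 columns
for c in(402,405,408): 
    i=np.where(g[50:100,c]>230)[0]; print(c,50+i.min(),y@ray(d,c,50+i.min()-.5,.024)[:2])
for c in(394,397,400,403):
    i=np.where(g[190:250,c]>252)[0]; print(c,190+i.max(),y@ray(d,c,190+i.max()+.5,.024)[:2])
print('xface(outer-16)',x@p-.016, 'x inner',x@pl, 'x,y',x,y)
print(g[222:250,364:392:3])
# black knob
m=((g<60)).astype('uint8'); m[:160]=0;m[250:]=0;m[:,:300]=0;m[:,380:]=0
for c in cv2.findContours(m,0,2)[0]:
    if cv2.contourArea(c)>60: print('knob',cv2.minAreaRect(c),cv2.contourArea(c))
E
```

```text
[ 0.4983 -0.1291  0.3036]
y dir deg 80.85432 80.754974 width 0.01662795
402 55 0.10349677652692017
405 55 0.10346338236064781
408 55 0.10342998864513604
394 228 -0.06658775642047438
397 228 -0.06662444780479199
400 228 -0.06666113862557065
403 228 -0.06669782888282327
xface(outer-16) 0.5929688 x inner 0.5923409 x,y [ 0.9873 -0.1589] [0.1589 0.9873]
[[140 142 148 143 219 237 236 239 239 251]
 [185 198 194 192 246 255 255 255 255 251]
 [203 212 212 215 230 255 255 255 255 254]
 [217 230 231 232 244 255 255 255 255 255]
 [224 236 237 237 242 255 255 255 255 255]
 [225 235 235 236 229 244 255 255 255 255]
 [224 232 233 232 155 153 255 255 255 255]
 [222 231 233 233 120 122 255 255 255 255]
 [218 231 231 233 121 117 255 255 255 255]
 [223 233 232 235 118 116 255 255 255 255]
 [226 235 234 235 125 122 255 255 255 255]
 [227 231 233 232 129 129 255 255 255 254]
 [227 232 232 237 162 154 255 255 255 253]
 [225 234 233 233 222 213 255 255 255 252]
 [212 230 227 228 228 227 255 255 255 244]
 [163 190 180 179 174 171 204 203 199 146]
 [131 123 127 124 122 122 122 117 122 119]
 [128 120 121 121 121 124 116 120 119 122]
 [131 125 117 119 121 123 117 120 121 122]
 [126 120 119 125 119 125 119 121 124 123]
 [125 122 122 121 119 123 121 120 120 128]
 [125 123 123 124 124 125 120 119 138 151]
 [130 118 122 122 119 121 135 147 189 188]
 [126 126 123 120 120 123 172 182 189 186]
 [125 118 119 123 120 127 173 185 190 191]
 [127 121 123 121 119 134 176 183 188 191]
 [126 124 122 122 119 173 187 182 186 187]
 [125 123 121 122 119 164 186 180 185 191]]
```

```bash
python3 -c "
import cv2
a=cv2.imread('pics/w3.png')[155:260,285:425]
cv2.imwrite('pics/c3.png',cv2.resize(a,None,fx=5,fy=5,interpolation=2))"
```

```text
(no output)
```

View pics/c3.png

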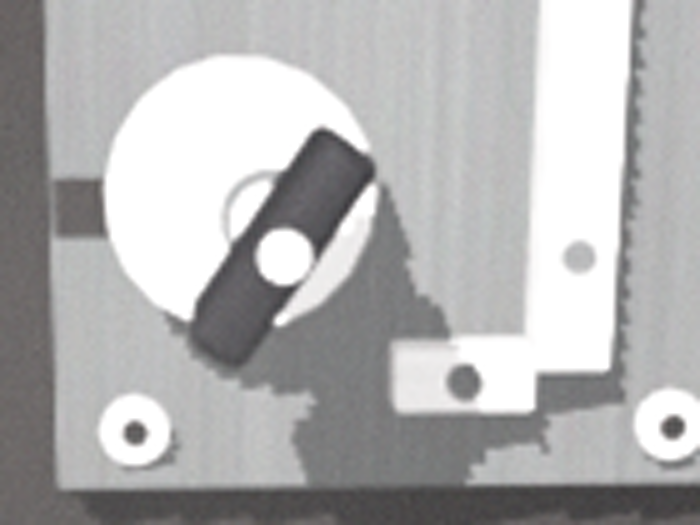

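The crop shows the knob's long axis running from (217,345) to (345,150), about 33° clockwise of the fence line, so the cam angle is about 0.58 rad. The stop is at (460,375) and the fence end at (575,370). Seat is about (0.573, -0.074), with its y axis heading 80.8°. Next I look at the carrier.

{"name": "drive_tool", "arguments": {
  "rows": [
    [[0.041, -0.0046, 0], 0],
    [[0.041, -0.0046, 0], 0],
    [[0.041, -0.0046, 0], 0],
    [[0.041, -0.0046, 0], 0],
    [[0.041, -0.0046, 0], 0],
    [[0.041, -0.0046, 0], 0],
    [[0.041, -0.0046, 0], 0],
    [[0.041, -0.0046, 0], 0],
    [[0, 0, 0], 0],
    [[0, 0, 0], 0]
  ]
}}

```text
t: 3.0
tool_pos: [0.5196, 0.1973, 0.3035]
tool_rot: [2.41, 2.015, -0.002]
contact_force: [0.3, 0.7, -0.8]
opening: 0.0854
grip_force: 0.0
```

Run:
```python
from h import *
np.set_printoptions(precision=4,suppress=True)
d=get('wrist','w4.png'); g=cv2.cvtColor(d['image'],6); o=ctrl.get_obs();print(o['tool_pos'],o['tool_rot'])
m=(g>150).astype('uint8'); m[270:]=0
for c in cv2.findContours(m,0,2)[0]:
    if cv2.contourArea(c)>200: print(cv2.contourArea(c),cv2.boundingRect(c))
cv2.imwrite('pics/c4.png',d['image'][0:300,100:500])
```

```text
[0.5197 0.1967 0.3035] [ 2.4109  2.0138 -0.0017]
7606.0 (58, 104, 128, 166)
5229.5 (292, 67, 100, 164)
4486.0 (448, 37, 101, 71)
```

View pics/c4.png

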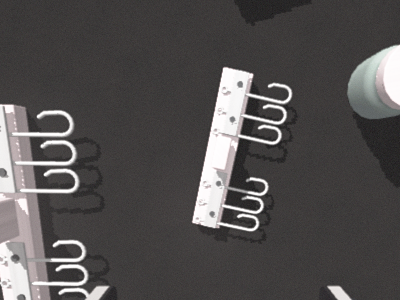

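The crop shows the small carrier with its bar from image (338,68) to (306,227), grip block at (322,152), and hooks pointing right (+x). The jar is on the right at (480,85), and the large carrier is on the left, out of the way. I measure it.

Run:
```python
from h import *
np.set_printoptions(precision=4,suppress=True)
d=get('wrist','w5.png'); g=cv2.cvtColor(d['image'],6)
m=(g>150).astype('uint8'); m[270:]=0; m[:,:285]=0; m[:,400:]=0; m[:50]=0
m=cv2.morphologyEx(m,cv2.MORPH_OPEN,np.ones((11,11)))
c=max(cv2.findContours(m,0,2)[0],key=cv2.contourArea); r=cv2.minAreaRect(c); b=cv2.boxPoints(r); print(r); 
W=np.array([ray(d,*p,.016) for p in b])[:,:2]; print(W, [np.linalg.norm(W[i]-W[i-1]) for i in range(4)]); ctr=W.mean(0)
i=0 if np.linalg.norm(W[1]-W[0])>np.linalg.norm(W[2]-W[1]) else 1
y=W[i+1]-W[i]; y=y*np.sign(y[1]); th=np.arctan2(y[1],y[0]); print('centre',ctr,'heading',np.degrees(th))
# block check: project predicted block top corners
x=np.array([np.sin(th),-np.cos(th)]);yy=np.array([np.cos(th),np.sin(th)])
im=d['image'].copy()
for z,hx,hy in((.056,.007,.015),(0,.015,.08),(.016,.015,.08)):
    pts=[proj(d,[*(ctr+sx*hx*x+sy*hy*yy),z]) for sx,sy in((1,1),(1,-1),(-1,-1),(-1,1))]
    cv2.polylines(im,[np.int32(np.round(np.array(pts)*16))],True,(0,0,255) if z else (0,255,0),1,0,4)
cv2.imwrite('pics/c5.png',cv2.resize(im[50:250,260:420],None,fx=3,fy=3,interpolation=2))
```

```text
((321.57696533203125, 146.61538696289062), (29.61353302001953, 158.65792846679688), 11.309932708740234)
[[0.4887 0.1876]
 [0.5496 0.335 ]
 [0.5768 0.3247]
 [0.519  0.1755]] [np.float64(0.03263490506880085), np.float64(0.15942550024836963), np.float64(0.029031320828594956), np.float64(0.16007287704168882)]
centre [0.5335 0.2557] heading 67.54497997711027
```

View pics/c5.png

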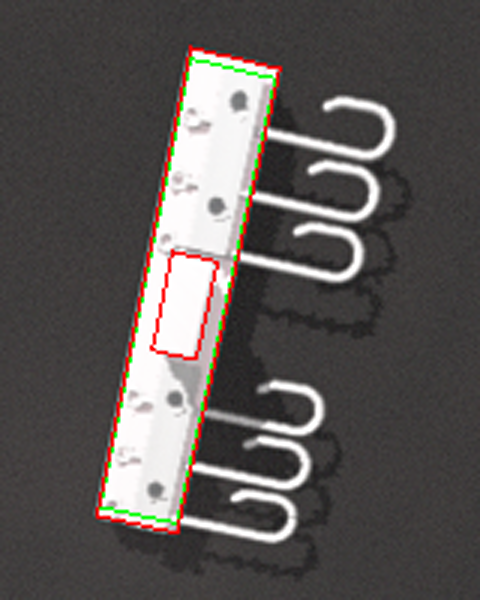

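The overlay matches the bar and the block within about 1 mm: centre (0.5335, 0.2557), y heading 67.5°. I move in.

{"name": "drive_tool", "arguments": {
  "rows": [
    [[0, 0, 0], 0.107],
    [[0, 0, 0], 0.107],
    [[0.03, -0.005, 0.02], 0],
    [[0.03, -0.005, 0.03], 0],
    [[0, 0, 0.035], 0],
    [[0, 0, 0.035], 0],
    [[0, 0, 0.03], 0],
    [[0, 0, 0], 0],
    [[0, 0, 0], 0]
  ]
}}

```text
t: 4.0
tool_pos: [0.5335, 0.2558, 0.1541]
tool_rot: [-2.613, -1.744, 0.001]
contact_force: [0.4, 0.4, 1.5]
opening: 0.0858
grip_force: 0.0
```

```bash
cat > st.py <<'E'
from h import *
from scipy.spatial.transform import Rotation as Ro
import sys
np.set_printoptions(precision=4,suppress=True)
o=ctrl.get_obs(); R=Ro.from_rotvec(o['tool_rot']).as_matrix(); th=np.degrees(np.arctan2(R[1,0],R[0,0]))
print('t',o['t'],'pos',o['tool_pos'],'head %.2f'%th,'tilt',R[:2,2],'F',o['contact_force'],'M',o['wrist_torque'],'open %.4f'%o['opening'],'grip %.1f'%o['grip_force'])
if len(sys.argv)>3:
    T=np.array([float(a) for a in sys.argv[1:4]]); print('tool shift',R.T@(T-o['tool_pos']))
    if len(sys.argv)>4: print('turn',np.radians(th-float(sys.argv[4])))
E
python3 st.py .5335 .2557 .098 67.5
```

```text
t 4.0 pos [0.5335 0.2558 0.1541] head 67.43 tilt [-0.0006 -0.0004] F [0.425  0.4081 1.4973] M [-0.0468 -0.0331 -0.0097] open 0.0858 grip 0.0
tool shift [-0.0001  0.      0.0561]
turn -0.0011469019863540263
```

{"name": "drive_tool", "arguments": {
  "rows": [
    [[0, 0, 0.02], 0],
    [[0, 0, 0.02], 0],
    [[0, 0, 0.016], 0],
    [[0, 0, 0], 0],
    [[0, 0, 0], 0]
  ]
}}

```text
t: 4.5
tool_pos: [0.534, 0.257, 0.0991]
tool_rot: [2.611, 1.746, 0.002]
contact_force: [-0.0, 0.1, 0.3]
opening: 0.0853
grip_force: 0.0
```

{"name": "drive_tool", "arguments": {
  "rows": [
    [[0, 0, 0], 0],
    [[0, 0, 0], 0],
    [[0, 0, 0], 0],
    [[0, 0, 0], 0],
    [[0, 0, 0], 0],
    [[0, 0, 0], 0],
    [[0, 0, 0], 0],
    [[0, 0, 0], 0],
    [[0, 0, 0], 0],
    [[0, 0, 0], 0]
  ],
  "jaw": 1,
  "grip_force": 40
}}

```text
t: 5.5
tool_pos: [0.5335, 0.2571, 0.0982]
tool_rot: [2.611, 1.746, 0.001]
contact_force: [0.7, -0.5, 2.3]
opening: 0.0133
grip_force: 42.4
```

```bash
python3 st.py
```

```text
t 5.5 pos [0.5335 0.2571 0.0982] head 67.54 tilt [0.0006 0.0001] F [ 0.6982 -0.4726  2.2629] M [-0.0236 -0.1176  0.0082] open 0.0133 grip 42.4
```

Gripped: opening 13 mm, 42 N. I lift, turn square to the fixture, and carry it over.

{"name": "drive_tool", "arguments": {
  "rows": [
    [[0, 0, -0.012], 0],
    [[0, 0, -0.025], 0],
    [[0, 0, -0.03], 0],
    [[0, 0, -0.025], 0],
    [[0, 0, 0], -0.058],
    [[0, 0, 0], -0.058],
    [[0, 0, 0], -0.058],
    [[0, 0, 0], -0.0574],
    [[0, 0, 0], 0]
  ]
}}

```text
t: 6.4
tool_pos: [0.5324, 0.2569, 0.1893]
tool_rot: [-2.392, -2.035, 0.003]
contact_force: [0.2, 0.3, -3.4]
opening: 0.0131
grip_force: 41.7
```

{"name": "drive_tool", "arguments": {
  "rows": [
    [[-0.02, 0.006, 0], 0],
    [[-0.0386, 0.0111, 0], 0],
    [[-0.0386, 0.0111, 0], 0],
    [[-0.0386, 0.0111, 0], 0],
    [[-0.0386, 0.0111, 0], 0],
    [[-0.0386, 0.0111, 0], 0],
    [[-0.0386, 0.0111, 0], 0],
    [[-0.0386, 0.0111, 0], 0],
    [[-0.0186, 0.005, 0], 0],
    [[0, 0, 0], 0]
  ]
}}

```text
t: 7.4
tool_pos: [0.5712, -0.0644, 0.1897]
tool_rot: [-2.397, -2.03, 0.001]
contact_force: [0.0, 0.8, -2.5]
opening: 0.0133
grip_force: 41.8
```

{"name": "drive_tool", "arguments": {
  "rows": [
    [[0, 0, 0], 0],
    [[0, 0, 0], 0],
    [[0, 0, 0], 0]
  ]
}}

```text
t: 7.7
tool_pos: [0.5712, -0.0608, 0.1897]
tool_rot: [-2.391, -2.037, 0.0]
contact_force: [-0.3, 0.1, -2.5]
opening: 0.0135
grip_force: 41.8
```

```bash
python3 st.py .5719 -.0619 .150 80.8
python3 - <<'E'
from h import *
d=get('wrist','w6.png'); cv2.imwrite('pics/c6.png',d['image'])
E
```

```text
t 7.7 pos [ 0.5712 -0.0608  0.1897] head 80.87 tilt [-0.0006  0.0004] F [-0.3411  0.1208 -2.49  ] M [-0.0048 -0.0446 -0.0244] open 0.0135 grip 41.8
tool shift [-0.001   0.0009  0.0397]
turn 0.0012728043470124004
```

View pics/c6.png

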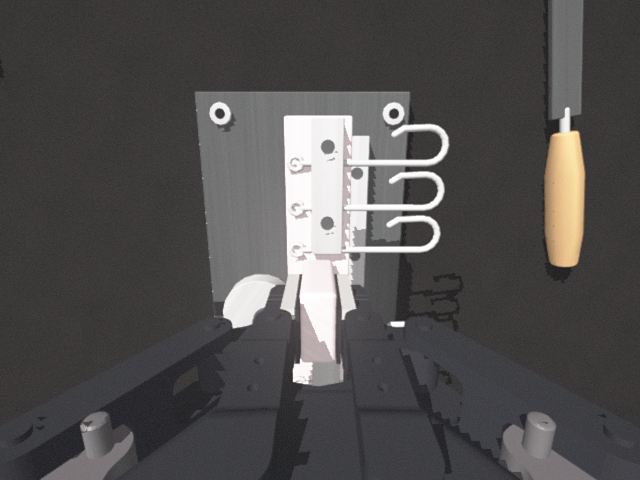

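The view shows the carrier held square above the plate: bar from (285,117) to (352,275), hooks over the fence, cam at (255,300) clear to the left. I lower it.

{"name": "drive_tool", "arguments": {
  "rows": [
    [[-0.001, 0.001, 0.02], 0],
    [[0, 0, 0.025], 0],
    [[0, 0, 0.02], 0],
    [[0, 0, 0.009], 0],
    [[0, 0, 0], 0],
    [[0, 0, 0], 0]
  ]
}}

```text
t: 8.35
tool_pos: [0.5728, -0.0629, 0.1168]
tool_rot: [2.391, 2.036, 0.001]
contact_force: [-0.1, 0.3, -3.5]
opening: 0.013
grip_force: 41.7
```

{"name": "drive_tool", "arguments": {
  "rows": [
    [[0, 0, 0.002], 0],
    [[0, 0, 0.002], 0],
    [[0, 0, 0.001], 0],
    [[0, 0, 0], 0],
    [[0, 0, 0], 0]
  ]
}}

```text
t: 8.85
tool_pos: [0.5723, -0.0632, 0.111]
tool_rot: [2.392, 2.036, 0.0]
contact_force: [0.0, 0.4, -3.0]
opening: 0.0133
grip_force: 41.7
```

```bash
python3 st.py .5719 -.0619 .110 80.8
python3 - <<'E'
from h import *
d=get('wrist','w7.png')
E
```

```text
t 8.85 pos [ 0.5723 -0.0632  0.111 ] head 80.79 tilt [ 0.0002 -0.    ] F [ 0.0168  0.4233 -3.0362] M [0.0184 0.0042 0.0126] open 0.0133 grip 41.7
tool shift [ 0.0012 -0.0006  0.001 ]
turn -0.00011946798442822752
```

Not on the plate yet (full weight still carried). I lower it 1 mm at a time.

{"name": "drive_tool", "arguments": {
  "rows": [
    [[0, 0, 0.001], 0],
    [[0, 0, 0], 0],
    [[0, 0, 0], 0]
  ]
}}

```text
t: 9.2
tool_pos: [0.5725, -0.0632, 0.1102]
tool_rot: [2.392, 2.036, 0.001]
contact_force: [0.6, 0.6, -2.1]
opening: 0.0133
grip_force: 41.9
```

{"name": "drive_tool", "arguments": {
  "rows": [
    [[0, 0, 0.0006], 0],
    [[0, 0, 0], 0],
    [[0, 0, 0], 0]
  ]
}}

```text
t: 9.5
tool_pos: [0.5726, -0.0632, 0.1101]
tool_rot: [2.392, 2.036, 0.0]
contact_force: [-2.0, 0.3, 5.4]
opening: 0.0134
grip_force: 42.9
```

{"name": "drive_tool", "arguments": {
  "rows": [
    [[0, 0.0007, -0.0003], 0],
    [[0, 0.0007, 0], 0],
    [[0, 0, 0], 0]
  ]
}}

```text
t: 9.8
tool_pos: [0.573, -0.0633, 0.1102]
tool_rot: [-2.391, -2.035, 0.003]
contact_force: [-7.2, 0.9, 8.7]
opening: 0.0131
grip_force: 43.4
```

{"name": "drive_tool", "arguments": {
  "rows": [
    [[0, 0.0007, 0], 0],
    [[0, 0, 0], 0],
    [[0, 0, 0], 0]
  ]
}}

```text
t: 10.1
tool_pos: [0.5737, -0.0634, 0.1102]
tool_rot: [-2.391, -2.035, 0.003]
contact_force: [-6.9, 1.1, 7.7]
opening: 0.0134
grip_force: 43.4
```

{"name": "drive_tool", "arguments": {
  "rows": [
    [[0, 0.0007, 0], 0],
    [[0, 0, 0], 0],
    [[0, 0, 0], 0]
  ]
}}

```text
t: 10.4
tool_pos: [0.5743, -0.0635, 0.1101]
tool_rot: [-2.391, -2.035, 0.003]
contact_force: [-7.1, 1.2, 7.8]
opening: 0.0134
grip_force: 43.4
```

{"name": "drive_tool", "arguments": {
  "rows": [
    [[0, 0.0006, 0], 0],
    [[0, 0, 0], 0],
    [[0, 0, 0], 0]
  ]
}}

```text
t: 10.7
tool_pos: [0.5749, -0.0635, 0.1102]
tool_rot: [-2.391, -2.035, 0.003]
contact_force: [-6.5, 1.7, 8.6]
opening: 0.0134
grip_force: 43.4
```

{"name": "drive_tool", "arguments": {
  "rows": [
    [[0, 0.0006, 0], 0],
    [[0, 0, 0], 0],
    [[0, 0, 0], 0]
  ]
}}

```text
t: 11.0
tool_pos: [0.5752, -0.0636, 0.1102]
tool_rot: [-2.39, -2.034, 0.004]
contact_force: [-8.2, 1.5, 10.3]
opening: 0.0132
grip_force: 43.7
```

{"name": "drive_tool", "arguments": {
  "rows": [
    [[0, 0.0006, 0], 0],
    [[0, 0, 0], 0],
    [[0, 0, 0], 0]
  ]
}}

```text
t: 11.3
tool_pos: [0.5754, -0.0636, 0.1102]
tool_rot: [-2.389, -2.034, 0.006]
contact_force: [-10.3, 1.4, 11.5]
opening: 0.0132
grip_force: 44.0
```

```bash
python3 st.py
```

```text
t 11.3 pos [ 0.5754 -0.0636  0.1102] head 80.82 tilt [-0.0056  0.0007] F [-10.2523   1.4395  11.4525] M [ 0.2138  1.8272 -0.001 ] open 0.0132 grip 44.0
```

Fence contact: the motion stalls while the force builds. I slide toward the stop.

{"name": "drive_tool", "arguments": {
  "rows": [
    [[-0.001, -0.0003, -0.0004], 0],
    [[-0.001, 0, 0], 0],
    [[-0.001, 0, 0], 0],
    [[-0.001, 0, 0], 0],
    [[-0.001, 0, 0], 0],
    [[-0.001, 0, 0], 0],
    [[0, 0, 0], 0],
    [[0, 0, 0], 0]
  ]
}}

```text
t: 12.1
tool_pos: [0.5747, -0.0668, 0.1102]
tool_rot: [-2.387, -2.032, -0.002]
contact_force: [-6.5, 11.4, 8.0]
opening: 0.0131
grip_force: 43.5
```

{"name": "drive_tool", "arguments": {
  "rows": [
    [[-0.0008, 0, 0], 0],
    [[-0.0008, 0, 0], 0],
    [[0, 0, 0], 0]
  ]
}}

```text
t: 12.4
tool_pos: [0.5745, -0.0683, 0.1102]
tool_rot: [-2.387, -2.032, -0.003]
contact_force: [-6.1, 11.7, 9.1]
opening: 0.0134
grip_force: 43.5
```

{"name": "drive_tool", "arguments": {
  "rows": [
    [[-0.0006, 0, 0], 0],
    [[0, 0, 0], 0],
    [[0, 0, 0], 0]
  ]
}}

```text
t: 12.7
tool_pos: [0.5744, -0.0689, 0.1102]
tool_rot: [-2.387, -2.032, -0.003]
contact_force: [-6.0, 12.6, 9.1]
opening: 0.0129
grip_force: 43.5
```

{"name": "drive_tool", "arguments": {
  "rows": [
    [[-0.0008, 0, 0], 0],
    [[-0.0008, 0, 0], 0],
    [[0, 0, 0], 0],
    [[0, 0, 0], 0]
  ]
}}

```text
t: 13.1
tool_pos: [0.5741, -0.0705, 0.1102]
tool_rot: [-2.387, -2.032, -0.003]
contact_force: [-5.7, 12.7, 8.8]
opening: 0.013
grip_force: 43.5
```

{"name": "drive_tool", "arguments": {
  "rows": [
    [[-0.0008, 0, 0], 0],
    [[0, 0, 0], 0],
    [[0, 0, 0], 0]
  ]
}}

```text
t: 13.4
tool_pos: [0.574, -0.0713, 0.1102]
tool_rot: [-2.387, -2.032, -0.003]
contact_force: [-6.7, 12.5, 8.5]
opening: 0.0133
grip_force: 43.5
```

{"name": "drive_tool", "arguments": {
  "rows": [
    [[-0.0007, 0, 0], 0],
    [[0, 0, 0], 0],
    [[0, 0, 0], 0]
  ]
}}

```text
t: 13.7
tool_pos: [0.5739, -0.0719, 0.1102]
tool_rot: [-2.387, -2.032, -0.003]
contact_force: [-5.5, 12.1, 8.2]
opening: 0.0135
grip_force: 43.5
```

{"name": "drive_tool", "arguments": {
  "rows": [
    [[-0.0007, 0, 0], 0],
    [[0, 0, 0], 0],
    [[0, 0, 0], 0]
  ]
}}

```text
t: 14.0
tool_pos: [0.5738, -0.0725, 0.1102]
tool_rot: [-2.387, -2.032, -0.003]
contact_force: [-5.0, 12.8, 8.8]
opening: 0.0138
grip_force: 43.5
```

{"name": "drive_tool", "arguments": {
  "rows": [
    [[-0.0006, 0, 0], 0],
    [[0, 0, 0], 0],
    [[0, 0, 0], 0]
  ]
}}

```text
t: 14.3
tool_pos: [0.5738, -0.0726, 0.1102]
tool_rot: [-2.386, -2.031, -0.005]
contact_force: [-4.1, 15.9, 9.1]
opening: 0.0135
grip_force: 43.5
```

{"name": "drive_tool", "arguments": {
  "rows": [
    [[-0.0006, 0, 0], 0],
    [[0, 0, 0], 0],
    [[0, 0, 0], 0]
  ]
}}

```text
t: 14.6
tool_pos: [0.5738, -0.0726, 0.1102]
tool_rot: [-2.386, -2.031, -0.006]
contact_force: [-5.6, 17.7, 9.5]
opening: 0.0135
grip_force: 43.5
```

{"name": "drive_tool", "arguments": {
  "rows": [
    [[-0.0006, 0, 0], 0],
    [[0, 0, 0], 0],
    [[0, 0, 0], 0]
  ]
}}

```text
t: 14.9
tool_pos: [0.5737, -0.0728, 0.1103]
tool_rot: [-2.385, -2.03, -0.007]
contact_force: [-5.2, 19.9, 9.5]
opening: 0.0134
grip_force: 43.5
```

Stop contact at the expected place. I re-press the fence gently, then relax the push before opening.

{"name": "drive_tool", "arguments": {
  "rows": [
    [[0, 0.0008, 0], 0],
    [[0, 0.0008, 0], 0],
    [[0, 0, 0], 0],
    [[0, 0, 0], 0]
  ]
}}

```text
t: 15.3
tool_pos: [0.5742, -0.0728, 0.1103]
tool_rot: [-2.382, -2.029, -0.003]
contact_force: [-10.5, 20.4, 15.6]
opening: 0.0131
grip_force: 44.4
```

{"name": "drive_tool", "arguments": {
  "rows": [
    [[0.001, -0.0004, 0], 0],
    [[0.001, -0.0004, 0], 0],
    [[0.0006, -0.0004, 0], 0],
    [[0, 0, 0], 0]
  ]
}}

```text
t: 15.7
tool_pos: [0.5739, -0.0724, 0.1102]
tool_rot: [-2.387, -2.032, -0.0]
contact_force: [-8.5, 10.2, 10.5]
opening: 0.0134
grip_force: 43.7
```

```bash
python3 st.py
```

```text
t 15.7 pos [ 0.5739 -0.0724  0.1102] head 80.82 tilt [-0.0045  0.0053] F [-8.5006 10.1506 10.5073] M [1.4055 1.375  0.0092] open 0.0134 grip 43.7
```

{"name": "drive_tool", "arguments": {
  "rows": [
    [[0, 0, 0], 0],
    [[0, 0, 0], 0],
    [[0, 0, 0], 0],
    [[0, 0, 0], 0],
    [[0, 0, 0], 0]
  ],
  "jaw": 0.5
}}

```text
t: 16.2
tool_pos: [0.5752, -0.0752, 0.1099]
tool_rot: [2.393, 2.036, 0.0]
contact_force: [-0.1, 0.0, 0.1]
opening: 0.0428
grip_force: 0.0
```

{"name": "drive_tool", "arguments": {
  "rows": [
    [[0, 0, -0.01], 0],
    [[0, 0, -0.03], 0],
    [[0, 0, -0.04], 0],
    [[0, 0, -0.04], 0],
    [[-0.02, 0, -0.03], 0],
    [[-0.04, -0.01, -0.02], 0],
    [[-0.04, -0.01, -0.02], 0],
    [[0, 0, 0], 0],
    [[0, 0, 0], 0],
    [[0, 0, 0], 0]
  ]
}}

```text
t: 17.2
tool_pos: [0.5392, -0.1697, 0.2993]
tool_rot: [-2.391, -2.036, 0.0]
contact_force: [0.2, -0.6, -0.6]
opening: 0.0428
grip_force: 0.0
```

```bash
python3 st.py
python3 - <<'E'
from h import *
d=get('wrist','w8.png'); np.save('w8.npy',d,allow_pickle=True)
E
```

```text
t 17.2 pos [ 0.5392 -0.1697  0.2993] head 80.83 tilt [-0.001   0.0009] F [ 0.1774 -0.5926 -0.5517] M [-0.0016 -0.0219 -0.0198] open 0.0428 grip 0.0
```

View pics/w8.png

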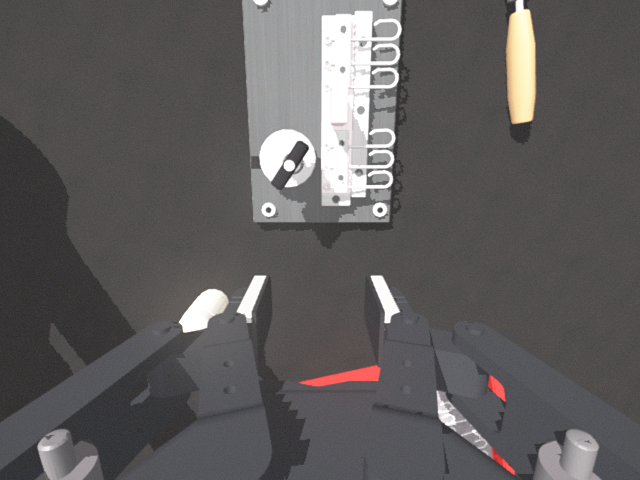

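The carrier lies along the fence: bar (322,15)–(350,205), hooks over the fence, block at (340,120). The knob runs from (277,185) to (303,145), unmoved, with the cam clear of the bar. I check the position numerically and measure the knob.

Run:
```python
from h import *
np.set_printoptions(precision=4,suppress=True)
d=np.load('w8.npy',allow_pickle=True).item(); im=d['image']; g=cv2.cvtColor(im,6)
th=np.radians(80.8); y=np.array([np.cos(th),np.sin(th)]); x=np.array([y[1],-y[0]]); seat=np.array([.5731,-.0736])
S=lambda u,v,z:((lambda w:(round(float(1e3*(x@w)),1),round(float(1e3*(y@w)),1)))(ray(d,u,v,z)[:2]-seat))
for r in(30,50,70,150,180): 
    i=np.where(g[r,315:335]>225)[0]; print('bar left',r,315+i.min() if len(i) else None, S(315+i.min()-.5,r,.028) if len(i) else g[r,312:335])
for c in(328,333): 
    i=np.where(g[0:40,c]>225)[0]; print('far end',c,i.min(),S(c,i.min()-.5,.028)); print(g[182:212,c])
m=(g<75).astype('uint8'); m[:130]=0;m[195:]=0;m[:,:265]=0;m[:,312:]=0
for c in cv2.findContours(m,0,2)[0]:
    if cv2.contourArea(c)>80:
        r=cv2.minAreaRect(c); print('knob',r,cv2.contourArea(c)); b=cv2.boxPoints(r); W=np.array([S(*p,.075) for p in b]); print(W,W.mean(0))
b=(g>225).astype('uint8'); b[:145]=0;b[180:]=0;b[:,:284]=0;b[:,298:]=0
for c in cv2.findContours(b,0,2)[0]:
    if cv2.contourArea(c)>20:(p,q),rad=cv2.minEnclosingCircle(c); print('cap',p,q,rad,S(p,q,.078))
```

```text
bar left 30 322 (-14.8, 68.0)
bar left 50 322 (-14.8, 51.6)
bar left 70 322 (-14.7, 34.7)
bar left 150 321 (-15.5, -37.9)
bar left 180 323 (-13.4, -67.4)
far end 328 15 (-9.0, 80.5)
[230 227 216 214 206 212 205 210 217 231 224 208 213 206 208 203 205 202
 206 203 202 198 201 181 108 102 102 103 106 104]
far end 333 15 (-4.5, 80.5)
[255 255 255 255 255 255 247 222 222 221 217 212 209 198 152 112 103 100
 110 132 165 200 202 180 109 101 100 104 101 100]
cap 289.0 165.0 5.385264873504639 (-42.8, -50.1)
cap 288.5 150.5 7.106435298919678 (-43.0, -38.0)
```

The bar is home to within about 0.5 mm. The knob axis is at seat (-43, -50) mm, world (0.5227, -0.1161). I move above the knob, aligned at a heading of 47.8°.

{"name": "drive_tool", "arguments": {
  "rows": [
    [[0, 0, 0], 0.144],
    [[0, 0, 0], 0.144],
    [[0, 0, 0], 0.144],
    [[0, 0, 0], 0.144],
    [[0.0096, -0.016, 0.03], 0],
    [[0.0095, -0.016, 0.03], 0],
    [[0.0095, -0.016, 0.03], 0],
    [[0, 0, 0.03], 0],
    [[0, 0, 0], 0],
    [[0, 0, 0], 0]
  ]
}}

```text
t: 18.25
tool_pos: [0.5229, -0.1162, 0.1794]
tool_rot: [-2.87, -1.274, 0.002]
contact_force: [-0.1, -0.5, 0.6]
opening: 0.0427
grip_force: 0.0
```

```bash
python3 st.py .5227 -.1161 .117 47.8
python3 - <<'E'
from h import *
d=get('wrist','w9.png');cv2.imwrite('pics/c9.png',cv2.resize(d['image'][150:450,140:500],None,fx=2,fy=2))
E
```

```text
t 18.25 pos [ 0.5229 -0.1162  0.1794] head 47.87 tilt [-0.0019  0.0008] F [-0.1086 -0.5412  0.5802] M [ 0.0055  0.0442 -0.0001] open 0.0427 grip 0.0
tool shift [-0.     -0.0001  0.0624]
turn 0.0011857666493270329
```

View pics/c9.png

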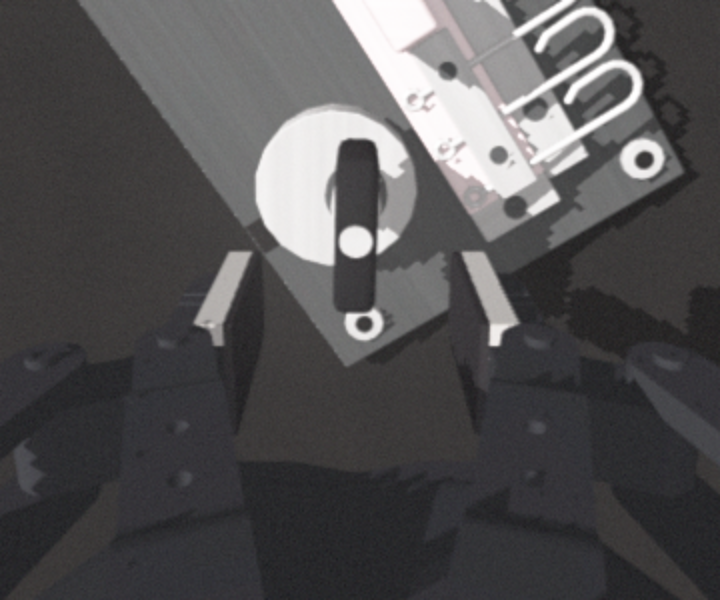

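The crop shows the knob upright at (355,225), midway between the fingers (250 and 465) and parallel to them. I go down and grip it.

{"name": "drive_tool", "arguments": {
  "rows": [
    [[0, 0, 0.02], 0],
    [[0, 0, 0.02], 0],
    [[0, 0, 0.015], 0],
    [[0, 0, 0.007], 0],
    [[0, 0, 0], 0],
    [[0, 0, 0], 0]
  ]
}}

```text
t: 18.9
tool_pos: [0.5237, -0.1173, 0.119]
tool_rot: [2.871, 1.272, 0.002]
contact_force: [0.2, 0.2, 0.1]
opening: 0.0427
grip_force: 0.0
```

{"name": "drive_tool", "arguments": {
  "rows": [
    [[0, 0, 0], 0],
    [[0, 0, 0], 0],
    [[0, 0, 0], 0],
    [[0, 0, 0], 0],
    [[0, 0, 0], 0],
    [[0, 0, 0], 0],
    [[0, 0, 0], 0]
  ],
  "jaw": 1,
  "grip_force": 50
}}

```text
t: 19.6
tool_pos: [0.5225, -0.1162, 0.1189]
tool_rot: [-2.87, -1.272, 0.002]
contact_force: [-5.3, 3.9, 7.2]
opening: 0.0114
grip_force: 48.7
```

```bash
python3 st.py .5227 -.1161 .117 47.8
```

```text
t 19.6 pos [ 0.5225 -0.1162  0.1189] head 47.80 tilt [-0.0022  0.0021] F [-5.311   3.9458  7.199 ] M [ 0.6908  0.7596 -0.0671] open 0.0114 grip 48.7
tool shift [0.0002 0.0001 0.0019]
turn -7.878296519381602e-05
```

Gripped. I turn clockwise 0.8 rad, short of contact.

{"name": "drive_tool", "arguments": {
  "rows": [
    [[0, 0, 0], 0.05],
    [[0, 0, 0], 0.1],
    [[0, 0, 0], 0.1],
    [[0, 0, 0], 0.1],
    [[0, 0, 0], 0.1],
    [[0, 0, 0], 0.1],
    [[0, 0, 0], 0.1],
    [[0, 0, 0], 0.1],
    [[0, 0, 0], 0.05],
    [[0, 0, 0], 0]
  ]
}}

```text
t: 20.6
tool_pos: [0.5224, -0.1159, 0.1189]
tool_rot: [-3.138, -0.052, 0.004]
contact_force: [-7.1, 5.5, 8.5]
opening: 0.0113
grip_force: 49.1
```

```bash
python3 st.py
```

```text
t 20.6 pos [ 0.5224 -0.1159  0.1189] head 1.92 tilt [-0.0026  0.0026] F [-7.1171  5.4667  8.5393] M [ 0.7039  0.8767 -0.0645] open 0.0113 grip 49.1
```

{"name": "drive_tool", "arguments": {
  "rows": [
    [[0, 0, 0], 0.05],
    [[0, 0, 0], 0.05],
    [[0, 0, 0], 0],
    [[0, 0, 0], 0]
  ]
}}

```text
t: 21.0
tool_pos: [0.5224, -0.1159, 0.1189]
tool_rot: [-3.137, 0.103, 0.004]
contact_force: [-6.4, 4.8, 7.0]
opening: 0.0111
grip_force: 49.1
```

```bash
python3 st.py
```

```text
t 21.0 pos [ 0.5224 -0.1159  0.1189] head -3.77 tilt [-0.0026  0.0028] F [-6.4065  4.8449  7.0112] M [ 0.7611  0.8141 -0.0666] open 0.0111 grip 49.1
```

{"name": "drive_tool", "arguments": {
  "rows": [
    [[0, 0, 0], 0.025],
    [[0, 0, 0], 0],
    [[0, 0, 0], 0]
  ]
}}

```text
t: 21.3
tool_pos: [0.5224, -0.1159, 0.1189]
tool_rot: [-3.136, 0.142, 0.004]
contact_force: [-6.5, 6.4, 7.5]
opening: 0.0114
grip_force: 49.1
```

```bash
python3 st.py
```

```text
t 21.3 pos [ 0.5224 -0.1159  0.1189] head -5.20 tilt [-0.0026  0.0027] F [-6.5073  6.3818  7.4791] M [ 0.7912  0.8605 -0.0775] open 0.0114 grip 49.1
```

{"name": "drive_tool", "arguments": {
  "rows": [
    [[0, 0, 0], 0.025],
    [[0, 0, 0], 0],
    [[0, 0, 0], 0]
  ]
}}

```text
t: 21.6
tool_pos: [0.5224, -0.1159, 0.1189]
tool_rot: [-3.134, 0.182, 0.004]
contact_force: [-7.2, 6.0, 7.6]
opening: 0.0111
grip_force: 49.1
```

```bash
python3 st.py
```

```text
t 21.6 pos [ 0.5224 -0.1159  0.1189] head -6.64 tilt [-0.0026  0.0028] F [-7.151   6.0324  7.5631] M [ 0.7749  0.8446 -0.0488] open 0.0111 grip 49.1
```

{"name": "drive_tool", "arguments": {
  "rows": [
    [[0, 0, 0], 0.02],
    [[0, 0, 0], 0],
    [[0, 0, 0], 0]
  ]
}}

```text
t: 21.9
tool_pos: [0.5224, -0.1159, 0.1189]
tool_rot: [-3.132, 0.213, 0.004]
contact_force: [-6.6, 5.8, 7.6]
opening: 0.0112
grip_force: 49.1
```

```bash
python3 st.py
```

```text
t 21.9 pos [ 0.5224 -0.1159  0.1189] head -7.78 tilt [-0.0026  0.0028] F [-6.5819  5.7872  7.623 ] M [ 0.774   0.8053 -0.0941] open 0.0112 grip 49.1
```

{"name": "drive_tool", "arguments": {
  "rows": [
    [[0, 0, 0], 0.02],
    [[0, 0, 0], 0],
    [[0, 0, 0], 0]
  ]
}}

```text
t: 22.2
tool_pos: [0.5224, -0.1159, 0.1189]
tool_rot: [-3.129, 0.244, 0.004]
contact_force: [-6.9, 5.7, 8.3]
opening: 0.0112
grip_force: 49.1
```

```bash
python3 st.py
```

```text
t 22.2 pos [ 0.5224 -0.1159  0.1189] head -8.93 tilt [-0.0026  0.0029] F [-6.9169  5.6878  8.3032] M [ 0.7577  0.8422 -0.0527] open 0.0112 grip 49.1
```

{"name": "drive_tool", "arguments": {
  "rows": [
    [[0, 0, 0], 0.02],
    [[0, 0, 0], 0],
    [[0, 0, 0], 0]
  ]
}}

```text
t: 22.5
tool_pos: [0.5224, -0.1159, 0.1189]
tool_rot: [-3.127, 0.276, 0.004]
contact_force: [-6.0, 6.2, 7.3]
opening: 0.0114
grip_force: 49.1
```

```bash
python3 st.py
```

```text
t 22.5 pos [ 0.5224 -0.1159  0.1189] head -10.07 tilt [-0.0026  0.0028] F [-6.0456  6.1519  7.2598] M [ 0.7494  0.8654 -0.0683] open 0.0114 grip 49.1
```

{"name": "drive_tool", "arguments": {
  "rows": [
    [[0, 0, 0], 0.02],
    [[0, 0, 0], 0],
    [[0, 0, 0], 0]
  ]
}}

```text
t: 22.8
tool_pos: [0.5224, -0.1159, 0.1189]
tool_rot: [-3.124, 0.307, 0.005]
contact_force: [-6.2, 6.5, 7.9]
opening: 0.0112
grip_force: 48.9
```

```bash
python3 st.py
```

```text
t 22.8 pos [ 0.5224 -0.1159  0.1189] head -11.21 tilt [-0.0026  0.0028] F [-6.247   6.5089  7.9043] M [0.837  0.8556 0.0258] open 0.0112 grip 48.9
```

{"name": "drive_tool", "arguments": {
  "rows": [
    [[0, 0, 0], 0.02],
    [[0, 0, 0], 0],
    [[0, 0, 0], 0]
  ]
}}

```text
t: 23.1
tool_pos: [0.5224, -0.1158, 0.1189]
tool_rot: [-3.121, 0.337, 0.005]
contact_force: [-6.4, 6.3, 8.0]
opening: 0.0113
grip_force: 48.9
```

```bash
python3 st.py
```

```text
t 23.1 pos [ 0.5224 -0.1158  0.1189] head -12.33 tilt [-0.0027  0.0028] F [-6.4002  6.3089  8.024 ] M [0.8746 0.8447 0.1394] open 0.0113 grip 48.9
```

Contact began around heading -10.5°, and the torque has risen about 0.2 N m above the free level. I continue in small steps toward about 0.5 N m.

{"name": "drive_tool", "arguments": {
  "rows": [
    [[0, 0, 0], 0.02],
    [[0, 0, 0], 0],
    [[0, 0, 0], 0]
  ]
}}

```text
t: 23.4
tool_pos: [0.5224, -0.1158, 0.1189]
tool_rot: [-3.118, 0.367, 0.005]
contact_force: [-6.4, 6.3, 7.0]
opening: 0.0115
grip_force: 51.2
```

```bash
python3 st.py
```

```text
t 23.4 pos [ 0.5224 -0.1158  0.1189] head -13.44 tilt [-0.0027  0.0027] F [-6.4092  6.3462  6.9636] M [0.8579 0.8048 0.3159] open 0.0115 grip 51.2
```

{"name": "drive_tool", "arguments": {
  "rows": [
    [[0, 0, 0], 0.015],
    [[0, 0, 0], 0],
    [[0, 0, 0], 0]
  ]
}}

```text
t: 23.7
tool_pos: [0.5224, -0.1158, 0.1189]
tool_rot: [-3.115, 0.39, 0.005]
contact_force: [-6.7, 6.3, 7.5]
opening: 0.0113
grip_force: 54.0
```

```bash
python3 st.py
```

```text
t 23.7 pos [ 0.5224 -0.1158  0.1189] head -14.28 tilt [-0.0027  0.0026] F [-6.6728  6.3293  7.474 ] M [0.8996 0.8432 0.4384] open 0.0113 grip 54.0
```

About 0.5 N m, which is snug. I release and withdraw straight up.

{"name": "drive_tool", "arguments": {
  "rows": [
    [[0, 0, 0], 0],
    [[0, 0, 0], 0],
    [[0, 0, 0], 0],
    [[0, 0, 0], 0],
    [[0, 0, 0], 0]
  ],
  "jaw": 0.6
}}

```text
t: 24.2
tool_pos: [0.5231, -0.1172, 0.118]
tool_rot: [3.117, -0.393, 0.0]
contact_force: [-0.1, -0.4, -0.6]
opening: 0.0341
grip_force: 0.0
```

{"name": "drive_tool", "arguments": {
  "rows": [
    [[0, 0, -0.01], 0],
    [[0, 0, -0.03], 0],
    [[0, 0, -0.04], 0],
    [[0, 0, -0.04], 0],
    [[0, 0, -0.04], 0],
    [[0, 0, -0.02], 0],
    [[0, 0, 0], 0],
    [[0, 0, 0], 0],
    [[0, 0, 0], 0]
  ]
}}

```text
t: 25.1
tool_pos: [0.5223, -0.1168, 0.2961]
tool_rot: [-3.116, 0.393, 0.005]
contact_force: [0.2, 0.9, -0.3]
opening: 0.0339
grip_force: 0.0
```

```bash
python3 st.py
python3 - <<'E'
from h import *
np.set_printoptions(precision=4,suppress=True)
th=np.radians(80.8); y=np.array([np.cos(th),np.sin(th)]); x=np.array([y[1],-y[0]]); seat=np.array([.5731,-.0736])
d=get('wrist','w10.png'); np.save('w10.npy',d,allow_pickle=True)
im=d['image'].copy(); g=cv2.cvtColor(im,6)
# predicted bar top edges: brightness 2 mm inside vs 2.5 mm outside on the cam side and ends
val=lambda a,b:(lambda p:int(g[int(round(p[1])),int(round(p[0]))]) if 0<=p[0]<640 and 0<=p[1]<480 else None)(proj(d,[*(seat+a*x+b*y),.028]))
for a in(-.019,-.017,-.015,-.013,-.011): print('x',a,[val(a,b) for b in(-.07,-.03,-.02,0.03,.05,.07)])
for b in(.076,.078,.080,.082,.084): print('y',b,[val(a,b) for a in(-.01,-.005,0.0)])
E
```

```text
t 25.1 pos [ 0.5223 -0.1168  0.2961] head -14.37 tilt [-0.0029  0.0011] F [ 0.2174  0.9443 -0.3131] M [-0.004   0.017  -0.0128] open 0.0339 grip 0.0
x -0.019 [108, 255, 180, 187, 183, 183]
x -0.017 [117, 154, 178, 184, 183, 181]
x -0.015 [127, 255, 255, 219, 217, 255]
x -0.013 [239, 255, 255, 255, 255, 255]
x -0.011 [227, 255, 255, 255, 255, 255]
y 0.076 [255, 255, 255]
y 0.078 [255, 255, 255]
y 0.08 [238, 196, 255]
y 0.082 [180, 179, 247]
y 0.084 [180, 178, 178]
```

The bar edges sit at x = -15 mm and y = +80 mm, as at home, and the gripper is clear. I hand in.

```bash
python3 -c "
from station import ctrl
print(ctrl.finish_job())"
```

```text
the job is handed in; nothing more can be done
None
```

The smaller hook carrier sits home against the fence and end stop, within about 0.5 mm by the wrist camera. The eccentric is snug at about 0.5 N m by the wrist reading, the gripper is clear, and I handed the job in at about 25 s; no verdict came back.

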